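# Eject the router's tall backup battery and catch it

### The job

Press the white eject key beside the taller of the two battery packs in the dock with one fingertip, and have the other finger standing in front of that pack so that it is caught when it pops out, one to three centimetres out of its bay, before it slides away over the dock's edge. Do not grasp or lift the pack, and leave the slim pack latched in its bay and the other things on the desk alone. Finish while holding it like this: the key still held down, the popped pack resting against your other finger.

Things in the scene. Friction and masses are not known exactly. Their poses are not given: they have to be found in the camera images.
- dock: Black twin-bay battery dock fixed to the desk, 160 (x) x 176 (y) mm; its -x side, where packs come out, faces roughly to the robot. Origin: centre of its underside, z up. Flat deck 16 mm high; bay centre lines at y = +32 (left) and -32 mm (right). 10 mm high rails beside the packs, x = -25 to 40 mm; behind them a spring housing, x = 40 to 80 mm, top 32 mm above the desk.
- lane_left (a point): Point on the deck on the left bay's centre line, at dock x = -55, y = +32 mm: in the flat open slideway, 30 mm ahead of the latched pack's front face (x = -25 mm) and 25 mm from the dock's front edge (x = -80 mm). When released the pack shoots straight out along -x in under 0.1 s and off the edge unless stopped; stopped by a finger, its spring (stroke 40 mm) keeps pressing it on with 1.5 to 3 N.
- lane_right (a point): The same for the right bay, at dock x = -55, y = -32 mm.
- tooth_left (a point): Top of the left latch tooth: steel, 6 mm (x) x 10 mm (y), 7 mm high above the deck, close before the pack's front face (dock x = -31 to -25 mm, y = 40 to 50 mm). It holds the pack against a 3.5 N spring. It is one piece with the left key and sinks with it; about 7 mm down it frees the pack.
- tooth_right (a point): The same for the right bay, dock y = -50 to -40 mm.
- pack_tall: The taller grey battery pack, 60 (x) x 36 (y) x 32 (z) mm, about 80 g, loose in the left or the right bay. Origin: centre of its underside, axes as the dock's. Latched: origin at x = +5 mm in the dock's frame. Same outline from above as the slim one, only taller.
- pack_slim: The slim grey battery pack, 60 x 36 x 16 mm, about 50 g, in the other bay. Origin: centre of its underside, axes as the dock's. Must stay latched.
- key_left (a joint): Press depth in m of the left bay's (dock +y) eject key: 0 up, 0.010 fully down. It is a spring key, 2.5 N at first touch and 5.5 N fully down (plus up to about 2 N of latch friction); it comes up again if let go.
- key_right (a joint): The same for the right bay's (dock -y) eject key.
- key_left_top (a point): Centre of the top of the left eject key, a white oblong cap 36 (x) x 20 (y) mm standing 14 mm above the deck (4 mm when fully down), at dock x = -55 mm, y = +68 mm, i.e. 36 mm to the outside of the left bay's centre line and 30 mm ahead of the latched pack's front face. The gap between the key and the path of the pack is 8 mm.
- key_right_top (a point): The same for the right eject key, at dock x = -55 mm, y = -68 mm.
- mug: White mug, 80 mm across, 92 mm high, loose bystander. Origin: centre of its underside.
- plant: Small plant in a black pot, 76 mm across, 125 mm high with leaves, loose bystander. Origin: centre of its underside.
- phone: Smartphone lying flat, 150 x 72 x 9 mm, loose bystander. Origin: centre of its underside.

How it is judged (in metres and radians):
At the end, for the whole second after the job is handed in: The tall pack stands upright on the deck and at rest, 8 to 34 mm out of its bay from the latched position, a finger pressing on it with more than 0.3 N; its own eject key is held more than 6 mm down, the other key less than 3 mm; the slim pack is still latched (x of pack_tall in the frame of dock between -0.029 and -0.003 m and z of pack_tall in the frame of dock below 0.02 m and angle between pack_tall's own z axis and vertical below 0.1 rad and linear speed of pack_tall below 0.02 m/s and contact force between the fingers and pack_tall above 0.3 N and ((y of pack_tall in the frame of dock above 0 m and value of joint key_left above 0.006 m and value of joint key_right below 0.003 m) or (y of pack_tall in the frame of dock below 0 m and value of joint key_right above 0.006 m and value of joint key_left below 0.003 m)) and x of pack_slim in the frame of dock above 0 m); the arm keeps its last pose, push and grip.
It fails at once if the tall pack slides away (more than 38 mm out of its bay) (x of pack_tall in the frame of dock below -0.033 m).
It fails at once if the tall pack is lifted more than 10 mm or tipped over (z of pack_tall in the frame of dock above 0.026 m or angle between pack_tall's own z axis and vertical above 0.5 rad).
It fails at once if the slim pack is moved (more than 6 mm) (distance of pack_slim from where it was at the start of the episode above 0.006 m).
It fails at once if the mug, the plant or the phone is moved more than 20 mm (distance of any of mug, plant, phone from where it was at the start of the episode above 0.02 m).
It also fails if it takes over 32 s, if anything falls off the work surface, if the arm or the gripper's body presses on something with over 40 N, if the wrist force passes 120 N, or if a joint passes its speed limit or range.

### The arm

A 6-joint arm with a two-finger parallel gripper is mounted at the origin on the work surface. World frame = base frame: x ahead of the robot, y to its left, z up, the work surface at z = 0. Lengths are in mm, angles in rad, forces in N, time in s.
With the tool pointing down it reaches from about 275 to 750 mm from the base axis. Payload 10.2 kg.
Tool frame: the origin (TCP) lies at the centre of the arm's flange, where the gripper is bolted on; the fingertips stand 173 mm ahead of it and the grasp point (between the pads) lies 155 mm ahead of it; z points along the fingers, y is the line along which they close (so a half turn about z gives the same grasp; the last joint's range is limited). The gripper opens to 85 mm and grips with 20 to 120 N. Pads are 22 mm wide; open, the fingers measure 114 mm over their backs; the gripper's body (76 mm by 85 mm) begins 54 mm behind the grasp point. The pads swing forward as they close: fully open they stand 13 mm farther back than shut.
Start: joints at [0.9, 0.313, 1.498, -0, 1.331, -0.223], TCP at [227.33, 473.237, 404.694] pointing down, gripper open.
Joint ranges: [-2.94, 2.94], [-0.97, 2.17], [0.19, 2.56], [-1.23, 4.37], [0.02, 3.11], [-2.88, 2.88]. Speed limits (rad/s): [2.39, 2.39, 3.01, 3.14, 3.14, 3.14].

### API

Orientations are given as a unit quaternion [w, x, y, z].
In Python, from rig import ctrl, capture, calibration gives the robot as it stands (ctrl), with the cameras as plain functions.
- The arm moves only by the tool jog_arm, called after "Request:" by a JSON object that holds its "op" and its "data". Schema: {"type":"object","properties":{"deltas":{"type":"object","properties":{"tx":{"type":"array","items":{"type":"number"},"minItems":1,"maxItems":8},"ty":{"type":"array","items":{"type":"number"},"minItems":1,"maxItems":8},"tz":{"type":"array","items":{"type":"number"},"minItems":1,"maxItems":8},"wx":{"type":"array","items":{"type":"number"},"minItems":1,"maxItems":8},"wy":{"type":"array","items":{"type":"number"},"minItems":1,"maxItems":8},"wz":{"type":"array","items":{"type":"number"},"minItems":1,"maxItems":8}},"additionalProperties":false,"required":["tx","ty","tz","wx","wy","wz"]},"jaw":{"type":"number"},"grip_n":{"type":"number"},"only":{"type":"string"},"quiet":{"type":"boolean"},"lines":{"type":"string"}},"required":["deltas"],"additionalProperties":false}. deltas is an object with one list for each field, all of the same length, 1 to 8, a row being the entries at one place: tx, ty, tz (the shift in shares of 800 mm (1.0 is 800 mm)), wx, wy, wz (a rotation vector in parts of the range, where 1.0 means 2 pi rad); each row is the pose to reach, as a shift and turn from the pose commanded when the call began, along the tool's axes at that moment; what a row does not reach only later rows make up. A row lasts 1/10 s, in which the tool goes at most 50 mm and 0.15 rad, less where a joint would pass 70% of its speed; a pose out of reach is approached as far as the arm can. jaw is the opening from 0.0 (shut) to 1.0 (fully open), set as the call begins (left out keeps the last). The fingers move at their own pace and stop on an object; grip_n is the grip in N (left out, the last holds). Time passes only in rows, so rows that do not move let the fingers close. The tool returns the time, the measured TCP pose, the force, the opening and the grip force at its end. only (a regular expression) keeps the lines of the reply that match it, lines (a string "A,B") keeps lines A to B, and quiet returns only ok. Input that does not fit is refused with a message, and nothing moves.
- ctrl.sense(): the state, without advancing time (a new reading comes with each control period).
- capture(name): name is "side" or "top"; returns the picture (420x560x3 uint8, red, green, blue); there is no depth.
- calibration(name): a dict with "fx", "fy", "cx", "cy" (pixels), "position" and "attitude" of the camera in the world. Camera axes: x right, y down, z forward; pixel columns grow to the right and rows downward; lengths in mm; the calibration is good to about 2 mm. A picture is of the moment at which its call begins. calibration takes no time and is no camera call.
- ctrl.finish_job(): hands the job in; it is judged then, once.
The state is a dict: "time_s": time; "joints": joint angles; "dq": joint speeds; "tau": joint torques, N m; "eef_pos": TCP position; "ee_rot": TCP orientation; "force": force on the tool from outside, world axes, zero at the start; "wrist_torque": the same for the moment, N m; "grip_width": opening from 0.0 (shut) to 1.0 (fully open); "grip_force": force on a finger pad.
Only numpy, scipy, OpenCV 4.12 (cv2) and the standard library are available. Lean on these libraries where they do the work, as an engineer would, in place of code of your own. Each camera call takes 0.05 s, during which the arm holds its last target. There are 200 camera calls.

## Working session

There is one attempt and no reset: what is moved stays moved. The work goes in short steps, Python scripts to look and compute and a tool call to move; the robot and the scene stay as the last step left them, time stands still between calls to the robot, and variables do not carry over. Pictures are saved under pics/ and viewed, at most 10 in all, crops included, and the job is handed in when it is done.

```bash
mkdir -p pics; ls
```

Run:
```python
from rig import ctrl, capture, calibration
import cv2
for n in ("top","side"):
    im=capture(n); cv2.imwrite(f"pics/{n}0.png",im[:,:,::-1]); print(n,calibration(n))
print(ctrl.sense())
```

```text
pics
rig.py
top {'fx': 500.8233712394601, 'fy': 500.8233712394601, 'cx': 278.9679376704557, 'cy': 198.76398483521456, 'position': array([ 4.45172873e+02, -5.55497487e-01,  1.02809607e+03]), 'attitude': array([ 0.02937256, -0.69661079,  0.71646471, -0.02343041])}
side {'fx': 390.9143322686033, 'fy': 390.9143322686033, 'cx': 284.6064298299022, 'cy': 210.31671991005905, 'position': array([ 320.44711625, -520.12598625,  650.66655162]), 'attitude': array([-0.36830625,  0.91162873, -0.17275813,  0.05863608])}
{'time_s': 0.1, 'joints': array([ 8.99575081e-01,  3.13380380e-01,  1.49833826e+00, -4.46112993e-06,
        1.33098864e+00, -2.23405567e-01]), 'dq': array([-0.00080029, -0.00228348, -0.00064844, -0.00240166,  0.00265809,
       -0.00067606]), 'tau': array([ 1.66383845e-03, -4.12906158e+01, -2.60142410e+01, -2.46992749e-04,
        3.07306240e-03, -6.44031942e-06]), 'eef_pos': array([227.31832447, 473.20133736, 404.20778829]), 'ee_rot': array([-2.39108518e-04,  2.22041045e-01,  9.75037160e-01, -5.03415217e-04]), 'force': array([-0.6405719 , -0.47053399, -0.22377839]), 'wrist_torque': array([-0.02041624, -0.00706779, -0.02065557]), 'grip_force': 0.0, 'grip_width': 1.0042116793267188}
```

View pics/top0.png

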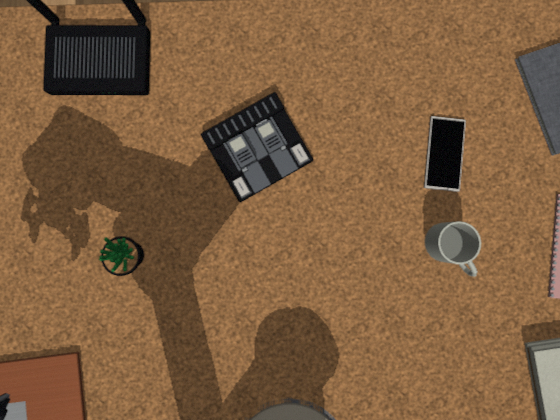

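View pics/side0.png

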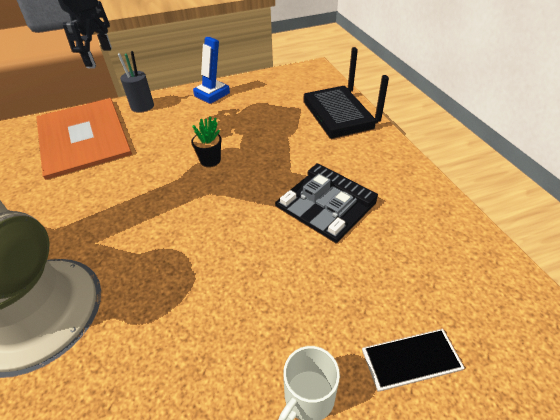

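The top view shows the dock near (257,147), with white keys near (241,187) and (300,154). The side view shows it near (327,202). I'll find the key centres and zoom in to compare pack heights.

Create h.py:
```python
import numpy as np,cv2
from rig import ctrl, capture, calibration
from scipy.spatial.transform import Rotation as R
def ray(n,uv):
    c=calibration(n); q=c["attitude"]
    d=R.from_quat([*q[1:],q[0]]).apply([(uv[0]-c["cx"])/c["fx"],(uv[1]-c["cy"])/c["fy"],1])
    return np.array(c["position"]),d
def plane(n,uv,z):
    p,d=ray(n,uv); return p+d*(z-p[2])/d[2]
def proj(n,P):
    c=calibration(n); q=c["attitude"]
    v=R.from_quat([*q[1:],q[0]]).inv().apply(np.array(P)-c["position"])
    return v[...,:2]/v[...,2:]*c["fx"]+[c["cx"],c["cy"]]
```

Run:
```python
from h import *
for n,(x0,x1,y0,y1) in dict(top=(195,320,85,210),side=(270,385,155,245)).items():
    im=cv2.imread(f"pics/{n}0.png"); c=im[y0:y1,x0:x1]
    m=(c.min(2)>(165)).astype(np.uint8)
    k,l,s,ce=cv2.connectedComponentsWithStats(m)
    for i in range(1,k):
        if s[i,4]>15:
            uv=ce[i]+[x0,y0]; print(n,uv.round(1),s[i],plane(n,uv,30).round(1))
    # dock outline
    b=((c.max(2)<60)).astype(np.uint8)
    cn=max(cv2.findContours(cv2.morphologyEx(b,cv2.MORPH_CLOSE,np.ones((9,9))),0,2)[0],key=cv2.contourArea)
    r=cv2.minAreaRect(cn); print(n,"dock",[plane(n,p+[x0,y0],16).round(0)[:2] for p in cv2.boxPoints(r)])
    f=6 if n=="side" else 4.6
    cv2.imwrite(f"pics/{n}_crop.png",cv2.resize(c,None,fx=f,fy=f,interpolation=2))
```

```text
top [299.5 153. ] [98 60 14 17 98] [611.1 -37.1  30. ]
top [240.9 186.6] [ 39  93  15  17 100] [546.7  82.4  30. ]
top dock [array([661., 166.]), array([745.,   9.]), array([598., -67.]), array([516.,  88.])]
side [320.2 179.2] [43 20 15 10 83] [636.8 103.7  30. ]
side [286.5 197. ] [ 10  36  16  14 108] [540.9  77.5  30. ]
side [342.6 196.4] [66 37 14 10 87] [659.4  31.1  30. ]
side [335.4 225.4] [ 58  63  17  17 142] [605.5 -41.7  30. ]
side dock [array([510.,  81.]), array([672., 235.]), array([747.,  13.]), array([594., -99.])]
```

View pics/side_crop.png

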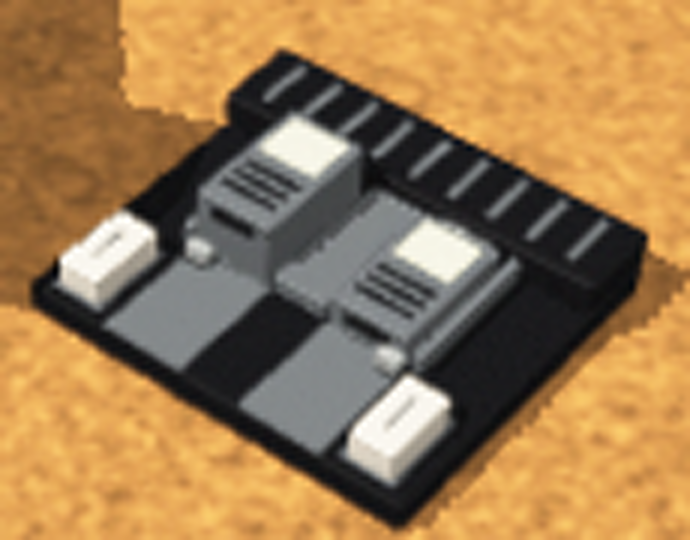

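View pics/top_crop.png

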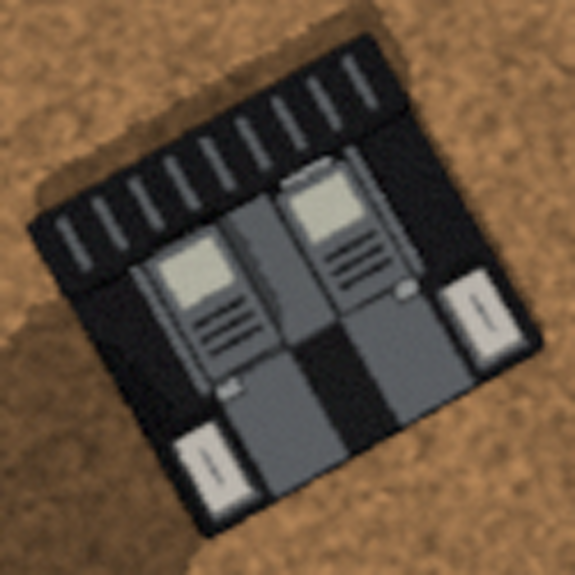

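The side crop shows the pack at left, by the key at (107,257), standing clearly taller. So the target is the left bay (+y). Next I work out the move so that the tool's y axis lies along dock y, with the TCP above dock (-55, 50).

Add to h.py:
```python
KL=np.array([546.7,82.4]);KR=np.array([611.1,-37.1])
ey=(KL-KR)/np.linalg.norm(KL-KR); ex=np.array([ey[1],-ey[0]])
O=(KL+KR)/2+55*ex
def d2w(x,y): return O+x*ex+y*ey
def w2d(p): v=np.array(p[:2])-O; return np.array([v@ex,v@ey])
def delta(target):
    s=ctrl.sense(); q=s["ee_rot"]; r=R.from_quat([*q[1:],q[0]]); M=r.as_matrix()
    best=None
    for sg in (1,-1):
        Y=np.array([*(sg*ey),0]);Z=np.array([0,0,-1.]);X=np.cross(Y,Z)
        rv=(r.inv()*R.from_matrix(np.c_[X,Y,Z])).as_rotvec()
        if best is None or np.linalg.norm(rv)<np.linalg.norm(best): best=rv
    print("dpos tool",(M.T@(np.array(target)-s["eef_pos"])).round(1),"rot",best.round(4),"t",s["time_s"],"F",s["force"].round(2),"dock xy",w2d(s["eef_pos"]).round(1),"z",s["eef_pos"][2].round(1),"grip",round(s["grip_width"],3),"\n",M.round(3))
```

Run:
```python
from h import *
print(O,d2w(-55,50)); delta([*d2w(-55,50),300])
```

```text
[627.3168007   48.74240138] [555.17963511  66.66527336]
dpos tool [-471.6 -224.4  104.3] rot [-9.000e-04 -7.000e-04 -9.421e-01] t 0.1 F [-0.64 -0.47 -0.22] dock xy [-150.8  563.4] z 404.2 grip 1.004 
 [[-0.901  0.433 -0.001]
 [ 0.433  0.901 -0.001]
 [ 0.    -0.001 -1.   ]]
```

The manual's scale: shifts go in shares of 800 mm and turns go in shares of 2 pi rad. Converting my numbers, -350 mm / 800 = -0.4375, -310 mm / 800 = -0.3875, -0.942 rad / 6.2832 = -0.1499.

Request:
{"op": "jog_arm", "data": {"deltas": {"tx": [-0.05, -0.1125, -0.1625, -0.2188, -0.275, -0.3313, -0.3875, -0.4375], "ty": [-0.025, -0.0525, -0.0775, -0.1038, -0.13, -0.1575, -0.1838, -0.2088], "tz": [0, 0, 0, 0, 0, 0.025, 0.0438, 0.0625], "wx": [0, 0, 0, 0, 0, 0, 0, 0], "wy": [0, 0, 0, 0, 0, 0, 0, 0], "wz": [-0.0159, -0.035, -0.0557, -0.0764, -0.0955, -0.1146, -0.1337, -0.1499]}, "jaw": 0.25}}

```text
time_s: 0.9
eef_pos: [461.1, 182.4, 359.5]
ee_rot: [0.0, -0.247, 0.969, 0.0]
force: [0.6, 1.2, -0.6]
grip_width: 0.252
grip_force: 0.0
```

```bash
python3 -c "
from h import *
delta([*d2w(-55,50),235])"
```

```text
dpos tool [ -27.1 -146.7  124.6] rot [-0.      0.0002  0.0048] t 0.9 F [ 0.59  1.16 -0.59] dock xy [-82.9 196.5] z 359.5 grip 0.252 
 [[-0.878 -0.479  0.   ]
 [-0.479  0.878  0.   ]
 [-0.    -0.    -1.   ]]
```

Converted, -147 mm / 800 = -0.1838, -140 mm / 800 = -0.175, 0.005 rad / 6.2832 = 0.0008.

Request:
{"op": "jog_arm", "data": {"deltas": {"tx": [-0.01, -0.02, -0.0275, -0.0338, -0.0338, -0.0338, -0.0338], "ty": [-0.05, -0.1, -0.1438, -0.175, -0.1838, -0.1838, -0.1838], "tz": [0, 0.0375, 0.075, 0.1125, 0.1375, 0.1488, 0.1488], "wx": [0, 0, 0, 0, 0, 0, 0], "wy": [0, 0, 0, 0, 0, 0, 0], "wz": [0, 0, 0, 0, 0.0008, 0.0008, 0.0008]}}}

```text
time_s: 1.6
eef_pos: [553.4, 67.8, 240.1]
ee_rot: [-0.001, -0.242, 0.97, 0.0]
force: [0.4, -0.6, 0.6]
grip_width: 0.252
grip_force: 0.0
```

```bash
python3 -c "
from h import *
delta([*d2w(-55,50),235])
for n in ('top','side'):
    im=capture(n)[:,:,::-1]; x0,x1,y0,y1=dict(top=(180,340,85,205),side=(240,400,120,240))[n]
    cv2.imwrite(f'pics/{n}1.png',cv2.resize(im[y0:y1,x0:x1],None,fx=5,fy=5,interpolation=2))"
```

```text
dpos tool [-1.  -1.9  5.1] rot [ 0.0015 -0.0021 -0.005 ] t 1.6 F [ 0.38 -0.55  0.6 ] dock xy [-56.   51.9] z 240.1 grip 0.252 
 [[-0.883 -0.47  -0.002]
 [-0.47   0.883  0.   ]
 [ 0.002  0.001 -1.   ]]
```

View pics/side1.png

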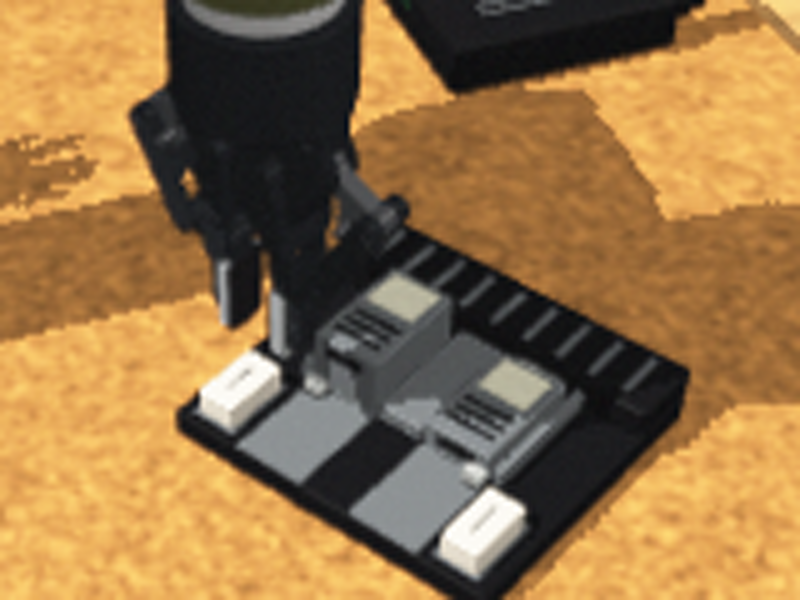

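The side crop shows the two fingertips at (235,325) and (282,357), above the left key and lane. I'll compare those pixels with the predicted tip positions.

```bash
python3 -c "
from h import *
for y in (34,41,63,70):
  for z in (67,72): print(y,z,((proj('side',[*d2w(-56,y),z])-[240,120])*5).round(0))
print('key',((proj('side',[*d2w(-55,68),30])-[240,120])*5).round(0),((proj('top',[*d2w(-55,68),30])-[180,85])*5).round(0))
print('pack front top corners',[((proj('side',[*d2w(-25,y),48])-[240,120])*5).round(0) for y in (14,50)])"
```

```text
34 67 [297. 349.]
34 72 [297. 340.]
41 67 [285. 342.]
41 72 [285. 333.]
63 67 [246. 320.]
63 72 [246. 312.]
70 67 [234. 314.]
70 72 [234. 305.]
key [240. 374.] [304. 508.]
pack front top corners [array([376., 363.]), array([313., 328.])]
```

View pics/top1.png

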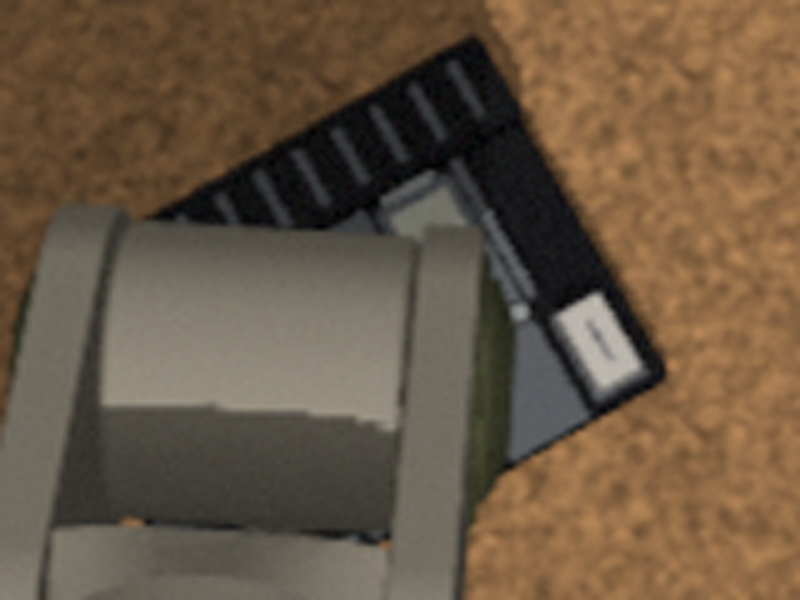

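The top view is blocked by the arm. The tips in the side view match the prediction within about 2 mm, so I descend.

Converted, 33 mm / 800 = 0.0413, 30 mm / 800 = 0.0375, -0.005 rad / 6.2832 = -0.0008.

Request:
{"op": "jog_arm", "data": {"deltas": {"tx": [-0.0013, -0.0013, -0.0013, -0.0013, -0.0013], "ty": [-0.0025, -0.0025, -0.0025, -0.0025, -0.0025], "tz": [0.0125, 0.025, 0.0375, 0.0413, 0.0413], "wx": [0, 0, 0, 0, 0], "wy": [0, 0, 0, 0, 0], "wz": [-0.0008, -0.0008, -0.0008, -0.0008, -0.0008]}}}

```text
time_s: 2.2
eef_pos: [555.5, 66.3, 207.4]
ee_rot: [-0.001, -0.245, 0.97, 0.0]
force: [-0.2, 0.3, 0.2]
grip_width: 0.247
grip_force: 0.0
```

Request:
{"op": "jog_arm", "data": {"deltas": {"tx": [0, 0, 0], "ty": [0, 0, 0], "tz": [0.0025, 0.0038, 0.0038], "wx": [0, 0, 0], "wy": [0, 0, 0], "wz": [0, 0, 0]}}}

```text
time_s: 2.5
eef_pos: [555.7, 66.2, 205.2]
ee_rot: [0.0, -0.245, 0.97, -0.0]
force: [-0.4, 0.0, -0.0]
grip_width: 0.253
grip_force: 0.0
```

Request:
{"op": "jog_arm", "data": {"deltas": {"tx": [0, 0, 0], "ty": [0, 0, 0], "tz": [0.0025, 0.0038, 0.0038], "wx": [0, 0, 0], "wy": [0, 0, 0], "wz": [0, 0, 0]}}}

```text
time_s: 2.8
eef_pos: [555.8, 66.3, 202.3]
ee_rot: [0.0, -0.245, 0.97, -0.0]
force: [1.1, 1.4, 2.8]
grip_width: 0.25
grip_force: 1.2
```

```bash
python3 -c "
from h import *
delta([*d2w(-55,50),200])"
```

```text
dpos tool [0.3 0.6 2.3] rot [-0.0003  0.0006 -0.0001] t 2.8 F [1.13 1.37 2.81] dock xy [-54.7  49.4] z 202.3 grip 0.25 
 [[-0.88  -0.474  0.001]
 [-0.474  0.88  -0.   ]
 [-0.001 -0.    -1.   ]]
```

Contact came at z of about 203, as expected. Now I press 9 mm.

Converted, 4 mm / 800 = 0.005, 2 mm / 800 = 0.0025.

Request:
{"op": "jog_arm", "data": {"deltas": {"tx": [0, 0, 0], "ty": [0, 0, 0], "tz": [0.0025, 0.005, 0.005], "wx": [0, 0, 0], "wy": [0, 0, 0], "wz": [0, 0, 0]}}}

```text
time_s: 3.1
eef_pos: [555.8, 66.2, 198.1]
ee_rot: [0.0, -0.245, 0.97, -0.0]
force: [0.4, -0.5, 3.2]
grip_width: 0.252
grip_force: 1.7
```

Request:
{"op": "jog_arm", "data": {"deltas": {"tx": [0, 0, 0, 0, 0], "ty": [0, 0, 0, 0, 0], "tz": [0.0025, 0.0056, 0.0056, 0.0056, 0.0056], "wx": [0, 0, 0, 0, 0], "wy": [0, 0, 0, 0, 0], "wz": [0, 0, 0, 0, 0]}}}

```text
time_s: 3.6
eef_pos: [555.7, 66.2, 193.7]
ee_rot: [0.0, -0.244, 0.97, -0.0]
force: [-0.0, -1.1, 5.8]
grip_width: 0.252
grip_force: 4.0
```

```bash
python3 -c "
from h import *
delta([*d2w(-55,50),194])
im=capture('side')[:,:,::-1]
cv2.imwrite('pics/side2.png',cv2.resize(im[120:240,240:400],None,fx=5,fy=5,interpolation=2))"
```

```text
dpos tool [ 0.2  0.7 -0.3] rot [-0.0001  0.0001 -0.0003] t 3.6 F [-0.04 -1.07  5.85] dock xy [-54.8  49.3] z 193.7 grip 0.252 
 [[-0.88  -0.474  0.   ]
 [-0.474  0.88  -0.   ]
 [-0.    -0.    -1.   ]]
```

View pics/side2.png

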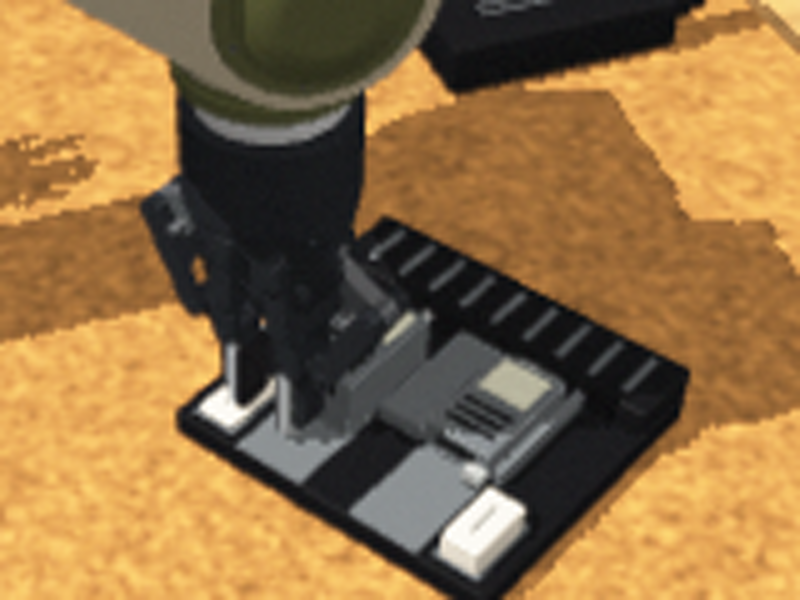

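The side crop shows the key sunk under the left fingertip at (235,410). The tall pack stands against the other finger at (335,425), and its rear corner has moved from (452,290) to (432,313). I'll put numbers on the pop-out distance and the contact force.

Converted, 0.5 mm / 800 = 0.0006.

Request:
{"op": "jog_arm", "data": {"deltas": {"tx": [0, 0, 0], "ty": [0, 0, 0], "tz": [0.0006, 0.0006, 0.0006], "wx": [0, 0, 0], "wy": [0, 0, 0], "wz": [0, 0, 0]}}}

```text
time_s: 3.95
eef_pos: [555.7, 66.2, 193.5]
ee_rot: [0.0, -0.245, 0.97, -0.0]
force: [-1.4, -0.3, 8.9]
grip_width: 0.25
grip_force: 5.6
```

```bash
python3 -c "
from h import *
a=[plane('side',np.array(p)/5+[240,120],48) for p in ((452,290),(432,313))]
print('rear corner dock xy',[w2d(p).round(1) for p in a])
F=[]
for i in range(12): capture('side'); F.append(ctrl.sense()['force'])
F=np.mean(F,0); print('F dock',F[:2]@ex,F[:2]@ey,F[2])
delta([*d2w(-55,50),193])
im=capture('side')[:,:,::-1]
cv2.imwrite('pics/side3.png',cv2.resize(im[160:220,270:350],None,fx=10,fy=10,interpolation=2))"
```

```text
rear corner dock xy [array([36. , 16.5]), array([17.4, 14.3])]
F dock -2.0696687500206408 0.28094424267681983 8.35885650418559
dpos tool [0.2 0.6 0.5] rot [-0.0002  0.0001 -0.0002] t 4.55 F [-1.04 -0.83  8.21] dock xy [-54.8  49.4] z 193.5 grip 0.248 
 [[-0.88  -0.474  0.   ]
 [-0.474  0.88  -0.   ]
 [-0.    -0.    -1.   ]]
```

View pics/side3.png

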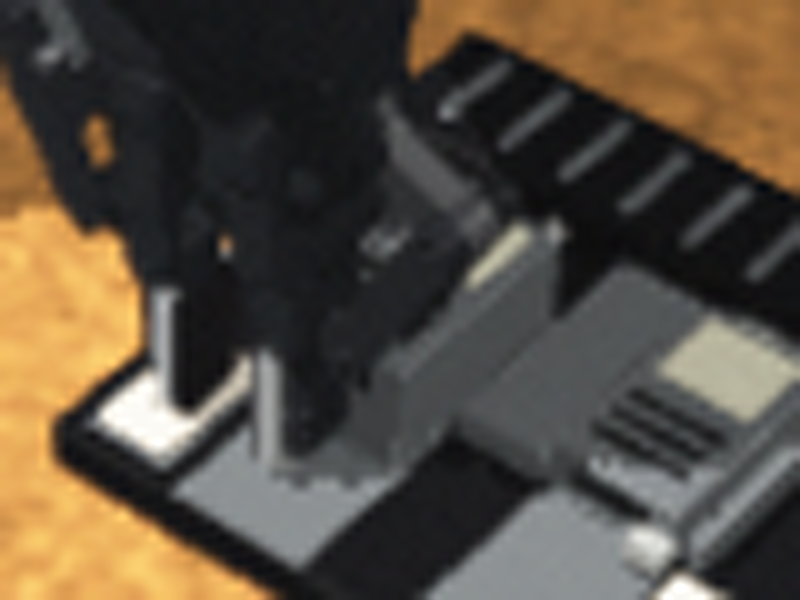

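The pack has popped out about 18.6 mm and presses on the finger with about 2 N. The key is held down at about 8 N, and the slim pack is still in its bay. I'm handing in.

```bash
python3 -c "
from rig import ctrl, capture, calibration
print(ctrl.finish_job())"
```

```text
the job is handed in; nothing more can be done
None
```

The job is handed in: the left eject key is held down at about 8 N, and the tall pack, popped out about 19 mm, rests against the other finger at about 2 N. The slim pack looks still latched; no pass/fail verdict came back.

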